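# Put the washed gas hob back together

### The job

Put the washed two-burner table-top gas hob back together: on each burner base seat the flame spreader of its size, and on each spreader the black cap of the same size. Then stand the cast-iron grate over both burners, all four feet inside the raised rim of the tray. Everything must sit fully down and level in its place; leave the bench scraper and the star cutter where they lie.

Things in the scene. Friction and masses are not known exactly. Their poses are not given: they have to be found in the camera images.
- table_hob: table-top gas hob, fixed: grey casing, steel top, two black knobs at the front, 207 mm before the origin, 73 mm high. Flat spill tray 50 mm above the worktop inside a raised rim 6 mm high: 340 mm (x) by 196 mm (y) inside. Origin: centre of the tray at worktop height; x points away from the robot, z up. Burners lie 80 mm before and behind the origin on the x axis.
- large_base: large burner base, fixed in the hob's tray, in the front or rear place: aluminium cup 62 mm across at the rim, 12 mm high, bore 52 mm across, 9 mm deep, brass jet in the middle; a white electrode 10 mm high beside it. Origin: centre of its underside, on the tray's floor, z up.
- small_base: small burner base, fixed in the hob's tray, in the front or rear place: aluminium cup 44 mm across at the rim, 12 mm high, bore 34 mm across, 9 mm deep, brass jet in the middle; a white electrode 10 mm high beside it. Origin: centre of its underside, on the tray's floor, z up.
- large_spreader: large flame spreader: bare-aluminium crown with dark flame ports, 20 mm high. Flange 64 mm across at 8 to 20 mm (grasp any diameter); tapered skirt below, 48 mm across under the flange, 38 mm at the foot; in its top a recess 48 mm across, 5 mm deep. Origin: centre of the skirt's foot, z up. Seated, the flange rests on the large base's rim, origin 4 mm above the base's.
- small_spreader: small flame spreader: bare-aluminium crown with dark flame ports, 20 mm high. Flange 46 mm across at 8 to 20 mm (grasp any diameter); tapered skirt below, 30 mm across under the flange, 22 mm at the foot; in its top a recess 30 mm across, 5 mm deep. Origin: centre of the skirt's foot, z up. Seated, the flange rests on the small base's rim, origin 4 mm above the base's.
- large_cap: large burner cap: black enamelled disc, right way up, 11 mm high. Disc 58 mm across at 4 to 11 mm (grasp any diameter); below it a tapered boss, 44 mm across under the disc, 34 mm at the foot, that drops into the large spreader's recess. Origin: centre of the boss's foot, z up. Seated, its origin is 15.5 mm above that of the large spreader.
- small_cap: small burner cap: black enamelled disc, right way up, 11 mm high. Disc 40 mm across at 4 to 11 mm (grasp any diameter); below it a tapered boss, 26 mm across under the disc, 18 mm at the foot, that drops into the small spreader's recess. Origin: centre of the boss's foot, z up. Seated, its origin is 15.5 mm above that of the small spreader.
- grate: black cast-iron grate, 320 (x) by 176 (y) by 50 mm, 0.45 to 0.7 kg, on four rubber feet. Bars at 38 to 50 mm; one 12 mm thick crosses the middle along y: grasp its middle, closing along x (prongs leave 15 mm either side). Origin: centre at foot level, z up; half turns are equal. In place: feet on the tray's floor, x along the hob's x, feet 12 mm off the rim, bars 7 mm above the caps.
- bench_knife: bench scraper lying loose behind the parts: steel blade with a brown wooden grip, 101x166x26 mm; leave it alone. Origin: under its middle, z up.
- star_cutter: star-shaped sheet-metal biscuit cutter, 61x58x23 mm, standing loose on the worktop; leave it alone. Origin: under its middle, z up.
There are look-alikes about, which are no part of the job. Leave any green, orange or pink look-alike of the large_spreader alone.

How it is judged:
By the outcome, as a careful person would: the job done as asked, in the order asked, and still so for the second after the job is handed in, with the robot touching nothing.
It also fails if it takes over 120 s, if anything falls off the work surface, if the arm or the gripper's body presses on something with over 40 N, if the wrist force passes 120 N, or if a joint passes its speed limit or range.

### The arm

A 7-joint arm with a two-finger parallel gripper is mounted at the origin on a cart in front of the work surface, level with it; the furniture and walls round the work are solid. World frame = base frame: x ahead of the robot, y to its left, z up, the work surface at z = 0. Lengths are in m, angles in degrees, forces in N, time in s.
With the tool pointing down it reaches from about 0.4 to 0.9 m from the base axis. Payload 5.5 kg.
Tool frame: the origin (TCP) lies at the very end of the fingers, on their centre line; the grasp point (between the pads) lies 19 mm behind it; z points along the fingers, y is the line along which they close (so a half turn about z gives the same grasp; the last joint's range is limited). The gripper opens to 92 mm and grips with 3 to 60 N. Pads are 19 mm wide; open, the fingers measure 130 mm over their backs; the gripper's body (75 mm by 190 mm) begins 47 mm behind the grasp point.
Start: joints at [86.07, 28.699, -24.465, 88.831, 12.651, 65.22, -12.049], TCP at [0.212, -0.615, 0.227] pointing down, gripper open.
Joint ranges: [-164.97, 164.97], [-17.58, 116.51], [-87.97, 89.64], [11.32, 138.91], [-80.73, 260.73], [10.89, 115.49], [-147.41, 147.41]. Speed limits (degrees/s): [147.25, 147.25, 180, 180, 180, 180, 180].

### API

Orientations are given as a 3x3 rotation matrix whose columns are the frame's x, y, z axes.
In Python, from workcell import bot gives the robot as it stands. The module is installed in compiled form; this text tells all that it offers.
- The arm moves only by the tool play_rows, never from a script. Its arguments are lists of equal length, an entry for each row: "xyz": the shift along the world's x, y, z in m, a list of three; "rotation": the turn, a rotation vector about the world's x, y, z in degrees, a list of three; "hand": the closure, from 0 (fully open) to 1 (shut). In form: {"xyz": [[x, y, z], ...], "rotation": [[rx, ry, rz], ...], "hand": [hand, ...]}. A call has 1 to 8 rows; each row shifts and turns the commanded pose from where the row before left it; what a row does not reach is not made up. A row lasts 1/8 s, in which the tool goes at most 62.5 mm and 10.7 degrees, less where a joint would pass 70% of its speed; a pose out of reach is approached as far as the arm can. A call with a gripper value outside its range is refused whole. The fingers move at their own pace and stop on an object; "newtons" is the grip in N (left out, the last holds). Time passes only in rows, so rows that do not move let the fingers close. It gives the time, the measured TCP pose, the force, the opening and the grip force at its end, in the units of the state.
- bot.get_obs(): the state, without advancing time (a new reading comes with each control period).
- bot.snapshot(name): name is "scene" or "top" or "wrist"; returns the picture (420x560x3 uint8, red, green, blue); there is no depth.
- bot.camera_info(name): a dict with "fx", "fy", "cx", "cy" (pixels), "eye" and "orientation" of the camera in the world. Camera axes: x right, y up, looking along -z (the intrinsics and any distortion apply to the point x, -y, -z); pixel columns grow to the right and rows downward; lengths in m; the calibration is good to about 2 mm. The wrist camera is an equidistant fisheye: a pixel r from the principal point sees the ray r / f radians off the axis. A picture is of the moment at which its call begins: read the wrist's pose just before it. camera_info takes no time and is no camera call; for the wrist camera it gives the pose at the moment of the call.
- bot.hand_in(): hands the job in; it is judged then, once.
Trained networks look in the newest picture that a camera, given by its name, has taken for a name from the list of things; names that differ only in an ending like _2 or _b are one class to them, and where a whole thing is asked for, a point or a joint stands for the part that bears it (a point fixed in the world has none). Each returns a list of dicts, best first, with "score" (0 to 1); they miss things now and then, are a little off and sometimes report something else, mostly with a low value. They report only what shows in the picture. A call takes as long as a camera call. They do not tell look-alikes from the thing itself.
- bot.recognise(target, camera): "centre" ([x, y, z] in m, in world coordinates, good to about 4 mm: the middle of the surface that is visible of it).
The state is a dict: "time_s": time; "joint_positions": joint angles; "joint_vel": joint speeds; "effort": joint torques, N m; "position": TCP position; "tool_rot": TCP orientation; "ft_force": force on the tool from outside, world axes, zero at the start; "ft_torque": the same for the moment, N m; "finger_gap": opening from 0.0 (shut) to 1.0 (fully open); "grip_force": force on a finger pad.
Only numpy, scipy, OpenCV 4.12 (cv2) and the standard library are available. Lean on these libraries where they do the work, as an engineer would, in place of code of your own. Each camera call takes 0.05 s, during which the arm holds its last target. There are 200 camera calls.

## Working session

There is one attempt and no reset: what is moved stays moved. The work goes in short steps, Python scripts to look and compute and a tool call to move; the robot and the scene stay as the last step left them, time stands still between calls to the robot, and variables do not carry over. Pictures are saved under pics/ and viewed, at most 14 in all, crops included, and the job is handed in when it is done.

Besides the shell and the picture viewer there is one more tool, called after "Emit:" by a JSON object that holds its "method" and its "body", one argument or row to a line. play_rows: Moves the arm, as the interface text tells. Its arguments: {"type":"object","properties":{"xyz":{"type":"array"},"rotation":{"type":"array"},"hand":{"type":"array"},"newtons":{"type":"number"}},"required":["xyz","rotation","hand"]}

```bash
mkdir -p pics; cat > h.py <<'E'
from workcell import bot
import numpy as np, cv2
def snap(n,f):
    im=bot.snapshot(n); cv2.imwrite('pics/'+f,im[:,:,::-1]); return im
def ray(cam,u,v,info=None):
    c=info or bot.camera_info(cam); x=(u-c['cx'])/c['fx']; y=(v-c['cy'])/c['fy']
    if cam=='wrist':
        r=np.hypot(x,y); s=np.sin(r)/r if r>1e-9 else 1; d=np.array([x*s,-y*s,-np.cos(r)])
    else: d=np.array([x,-y,-1.])
    return np.array(c['eye']),np.array(c['orientation'])@d
def at(cam,u,v,z,info=None):
    e,d=ray(cam,u,v,info); return e+d*(z-e[2])/d[2]
def proj(cam,p,info=None):
    c=info or bot.camera_info(cam); q=np.array(c['orientation']).T@(np.array(p)-np.array(c['eye']))
    x,y,z=q[0],-q[1],-q[2]
    if cam=='wrist':
        r=np.hypot(x,y); t=np.arctan2(r,z); k=t/r if r>1e-9 else 1/z; a,b=x*k,y*k
    else: a,b=x/z,y/z
    return np.array([c['fx']*a+c['cx'],c['fy']*b+c['cy']])
E
python3 - <<'E'
from h import *
np.set_printoptions(precision=4,suppress=True)
for n in('scene','top'):
    snap(n,n+'1.png'); c=bot.camera_info(n); print(n,c)
    for t in ['table_hob','large_base','small_base','large_spreader','small_spreader','large_cap','small_cap','grate']:
        print(t,[(np.round(d['centre'],3).tolist(),round(d['score'],2),np.round(proj(n,d['centre'],c)).tolist()) for d in bot.recognise(t,n)][:5])
print(bot.get_obs())
E
```

```text
scene {'fx': 488.72440633839574, 'fy': 488.72440633839574, 'cx': 277.3031555809884, 'cy': 209.72870915702217, 'eye': array([-0.1633, -0.6113,  0.5561]), 'orientation': array([[ 0.7512,  0.2948, -0.5906],
       [-0.6597,  0.3057, -0.6865],
       [-0.0218,  0.9053,  0.4242]])}
table_hob [([0.461, -0.17, 0.053], 0.86, [382.0, 285.0])]
large_base [([0.488, -0.149, 0.056], 0.62, [381.0, 274.0])]
small_base [([0.641, -0.128, 0.054], 0.87, [419.0, 243.0])]
large_spreader [([0.353, 0.198, 0.017], 0.85, [217.0, 250.0]), ([0.462, 0.232, 0.022], 0.84, [246.0, 227.0]), ([0.552, 0.596, 0.018], 0.7, [195.0, 179.0]), ([0.342, 0.088, 0.012], 0.63, [243.0, 272.0]), ([0.578, 0.094, 0.023], 0.19, [321.0, 230.0])]
small_spreader [([0.573, 0.096, 0.021], 0.49, [319.0, 231.0])]
large_cap [([0.458, 0.1, 0.012], 0.78, [281.0, 251.0])]
small_cap []
grate [([0.497, 0.368, 0.045], 0.69, [224.0, 198.0])]
top {'fx': 494.3125270740373, 'fy': 494.3125270740373, 'cx': 278.7971977393193, 'cy': 215.81279233823, 'eye': array([0.3685, 0.203 , 1.3162]), 'orientation': array([[-0.0303,  0.9883, -0.1497],
       [-0.999
[... 780 characters left out ...]
 0.017], 0.61, [319.0, 166.0]), ([0.466, 0.235, 0.013], 0.54, [268.0, 254.0])]
{'time_s': 0.9, 'joint_positions': array([ 86.0709,  28.6994, -24.4666,  88.8314,  12.6523,  65.2211,
       -12.0504]), 'joint_vel': array([-0.0121, -0.0511,  0.0192,  0.018 , -0.0219,  0.0844,  0.07  ]), 'effort': array([ -0.0002, -56.6431,  -5.8104, -27.9506,  -0.0667,   0.0206,
         0.    ]), 'position': array([ 0.2118, -0.6145,  0.2267]), 'tool_rot': array([[ 0.9455,  0.3258,  0.    ],
       [ 0.3258, -0.9455,  0.    ],
       [ 0.    ,  0.    , -1.    ]]), 'ft_force': array([ 0.6215,  1.0784, -0.947 ]), 'ft_torque': array([-0.0311,  0.0144,  0.0031]), 'grip_force': 0.0, 'finger_gap': 1.0023959580849298}
```

View pics/top1.png

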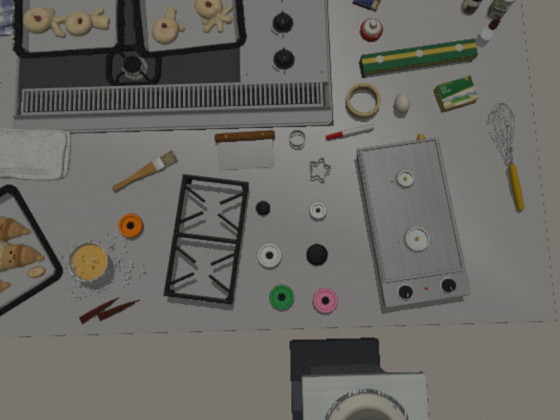

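View pics/scene1.png

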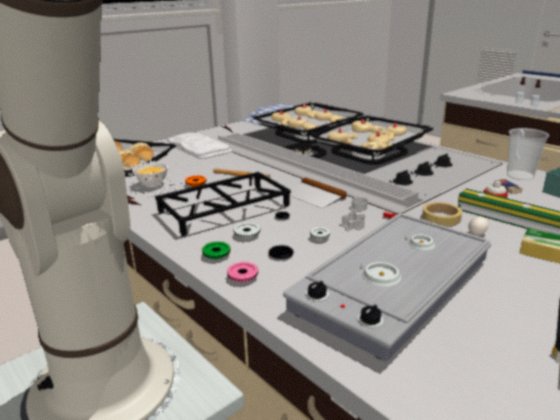

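The top view shows five ring-shaped things:

| Pixel | What it is |
|---|---|
| (269,255) | bare-aluminium large spreader, the one I want |
| (318,211) | small spreader |
| (281,297) | green look-alike |
| (325,300) | pink look-alike |
| (131,226) | orange look-alike |

The other parts are:
- **Caps:** large at (317,254), small at (263,208).
- **Bases:** large, at the front, at (417,239); small at (405,179).
- **Grate:** (207,240).

I'll move over the hob for a close look with the wrist camera.

Emit:
{"method": "play_rows", "body": {
  "xyz": [
    [0.035,0.04,0.015],
    [0.035,0.04,0.015],
    [0.035,0.04,0.015],
    [0.035,0.04,0.015],
    [0.035,0.04,0.015],
    [0.035,0.04,0.015],
    [0.035,0.04,0.015],
    [0.035,0.04,0.015]
  ],
  "rotation": [
    [0,0,9],
    [0,0,9],
    [0,0,9],
    [0,0,9],
    [0,0,9],
    [0,0,9],
    [0,0,9],
    [0,0,8]
  ],
  "hand": [0,0,0,0,0,0,0,0]
}}

```text
time_s: 1.9
position: [0.4927, -0.2933, 0.3475]
tool_rot: [[-0.005, 1.0, 0.0], [1.0, 0.005, -0.001], [-0.001, 0.0, -1.0]]
ft_force: [0.1, -0.5, -0.2]
finger_gap: 0.998
grip_force: 0.0
```

Emit:
{"method": "play_rows", "body": {
  "xyz": [
    [0.02,0.05,0],
    [0.02,0.05,0],
    [0.01,0.05,0],
    [0,0.03,0],
    [0,0,0]
  ],
  "rotation": [
    [0,0,0],
    [0,0,0],
    [0,0,0],
    [0,0,0],
    [0,0,0]
  ],
  "hand": [0,0,0,0,0]
}}

```text
time_s: 2.52
position: [0.542, -0.111, 0.3473]
tool_rot: [[-0.006, 1.0, 0.001], [1.0, 0.006, 0.0], [0.0, 0.001, -1.0]]
ft_force: [-0.4, -0.7, 0.4]
finger_gap: 0.998
grip_force: 0.0
```

```bash
python3 - <<'E'
from h import *
np.set_printoptions(precision=4,suppress=True)
o=bot.get_obs();print(o['position'],o['tool_rot'],o['joint_positions']);c=bot.camera_info('wrist');print(c)
snap('wrist','w1.png')
for t in ['large_base','small_base']:
    print(t,[(np.round(d['centre'],3).tolist(),round(d['score'],2),np.round(proj('wrist',d['centre'],c)).tolist()) for d in bot.recognise(t,'wrist')][:5])
E
```

```text
[ 0.542  -0.111   0.3473] [[-0.0061  1.      0.0008]
 [ 1.      0.0061  0.0001]
 [ 0.0001  0.0008 -1.    ]] [ 51.1261  17.8851 -52.7757  93.3979  14.5927  75.9568  -3.5256]
{'fx': 325.19226210127806, 'fy': 325.19226210127806, 'cx': 281.59389776850065, 'cy': 211.3250791330337, 'eye': array([ 0.5411, -0.0398,  0.5044]), 'orientation': array([[ 1.    , -0.0049, -0.0028],
       [ 0.0054,  0.9642,  0.2653],
       [ 0.0014, -0.2653,  0.9642]])}
large_base [([0.489, -0.143, 0.054], 0.79, [244.0, 197.0])]
small_base [([0.649, -0.124, 0.053], 0.62, [356.0, 185.0])]
```

View pics/w1.png

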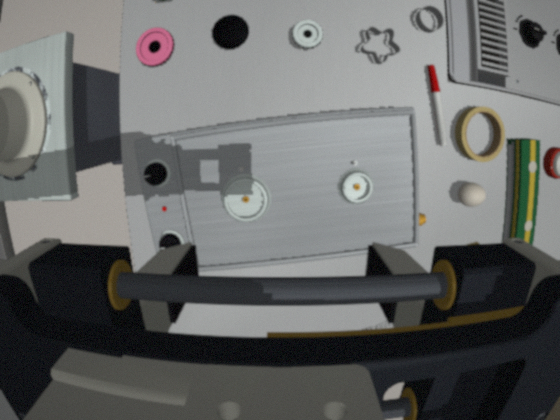

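The wrist view shows the large base at (245,199), the small base at (357,187) and the electrodes on their +y side, so closing along x keeps clear of them. Next I'll fit the known circles in all three cameras.

```bash
cat >> h.py <<'E'
from scipy.optimize import minimize
def fit(cam,im,info,x0,z,R,sgn=1,win=0.012):
    """centre of a horizontal circle edge, radius R at height z; sgn=+1: inside brighter"""
    g=cv2.GaussianBlur(cv2.cvtColor(im,cv2.COLOR_RGB2GRAY),(0,0),.6).astype(np.float32)
    a=np.linspace(0,2*np.pi,72,endpoint=False)
    def val(c,r):
        p=np.array([proj(cam,[c[0]+r*np.cos(t),c[1]+r*np.sin(t),z],info) for t in a],np.float32)
        return cv2.remap(g,p[:,:1],p[:,1:],cv2.INTER_LINEAR)[:,0]
    f=lambda c:-sgn*np.mean(np.clip(sgn*(val(c,R-.0025)-val(c,R+.0025)),-40,80))*sgn
    best=min(((f([x0[0]+i,x0[1]+j]),x0[0]+i,x0[1]+j) for i in np.arange(-win,win+1e-6,.003) for j in np.arange(-win,win+1e-6,.003)))
    r=minimize(f,best[1:],method='Nelder-Mead',options=dict(xatol=1e-4,fatol=1e-2,initial_simplex=[best[1:],(best[1]+.002,best[2]),(best[1],best[2]+.002)]))
    return r.x,-r.fun
E
python3 - <<'E'
from h import *
np.set_printoptions(precision=4,suppress=True)
items=dict(large_base=([.489,-.142],.062,.031,1),small_base=([.648,-.126],.062,.022,1),large_spreader=([.464,.236],.020,.032,1),
 small_spreader=([.578,.1],.020,.023,1),large_cap=([.459,.113],.011,.029,-1),small_cap=([.593,.245],.011,.02,-1))
for cam,f in(('top','top1'),('scene','scene1'),('wrist','w1')):
    im=cv2.imread(f'pics/{f}.png')[:,:,::-1]; info=bot.camera_info(cam)
    for k,(x0,z,R,s) in items.items():
        if cam=='wrist' and (k in('large_spreader','small_cap')):continue
        c,v=fit(cam,im,info,x0,z,R,s); print(cam,k,c,round(v,1),proj(cam,[*c,z],info))
E
```

```text
top large_base [ 0.4906 -0.1472] 23.3 [417.4145 237.861 ]
top small_base [ 0.6496 -0.1276] 24.3 [405.4207 177.0904]
top large_spreader [0.4634 0.2327] 24.6 [268.9515 254.346 ]
top small_spreader [0.5785 0.0997] 24.2 [317.8158 209.4475]
top large_cap [0.4601 0.1074] 62.6 [316.5351 254.3814]
top small_cap [0.5887 0.2467] 61.3 [262.533  207.9301]
scene large_base [ 0.4909 -0.1469] 20.6 [381.914  269.8198]
scene small_base [ 0.6488 -0.1283] 11.7 [421.9909 238.5694]
scene large_spreader [0.4626 0.2315] 17.2 [246.4631 227.6613]
scene small_spreader [0.5775 0.0977] 14.7 [319.9144 231.0319]
scene large_cap [0.4555 0.1   ] 67.0 [280.6304 251.8889]
scene small_cap [0.5831 0.2384] 59.0 [281.9706 215.0484]
wrist large_base [ 0.4906 -0.1507] 24.6 [245.3863 200.2352]
wrist small_base [ 0.6493 -0.1322] 46.3 [358.1644 187.38  ]
wrist small_spreader [0.5804 0.0954] 36.6 [307.6609  32.1385]
wrist large_cap [0.463 0.101] 80.0 [229.3316  31.6041]
```

Emit:
{"method": "play_rows", "body": {
  "xyz": [
    [-0.005,0.05,0],
    [-0.005,0.05,0],
    [-0.005,0.05,0],
    [-0.005,0.05,0],
    [-0.005,0.04,0],
    [0,0.02,0],
    [0,0,0]
  ],
  "rotation": [
    [0,0,0],
    [0,0,0],
    [0,0,0],
    [0,0,0],
    [0,0,0],
    [0,0,0],
    [0,0,0]
  ],
  "hand": [0,0,0,0,0,0,0]
}}

```text
time_s: 3.55
position: [0.517, 0.1457, 0.3467]
tool_rot: [[-0.001, 1.0, 0.0], [1.0, 0.001, 0.001], [0.001, 0.0, -1.0]]
ft_force: [0.6, 0.8, -0.2]
finger_gap: 1.002
grip_force: 0.0
```

```bash
python3 - <<'E'
from h import *
np.set_printoptions(precision=4,suppress=True)
c=bot.camera_info('wrist');print(c['eye']);im=snap('wrist','w2.png')
items=dict(large_base=([.489,-.142],.062,.031,1),small_base=([.648,-.126],.062,.022,1),large_spreader=([.464,.236],.020,.032,1),
 small_spreader=([.578,.1],.020,.023,1),large_cap=([.459,.113],.011,.029,-1),small_cap=([.593,.245],.011,.02,-1))
for k,(x0,z,R,s) in items.items():
    x,v=fit('wrist',im,c,x0,z,R,s); print(k,x,round(v,1),proj('wrist',[*x,z],c))
print(bot.get_obs()['position'])
E
```

```text
[0.5166 0.2167 0.5039]
large_base [ 0.4859 -0.1455] 0.3 [263.4011 347.2726]
small_base [ 0.6483 -0.1249] 6.3 [358.6038 335.8324]
large_spreader [0.4644 0.2348] 25.1 [245.9885 112.3402]
small_spreader [0.5792 0.1014] 40.2 [322.0941 200.2538]
large_cap [0.463  0.1086] 79.3 [246.9873 194.3987]
small_cap [0.59  0.248] 80.0 [330.2947 104.3303]
[0.5173 0.1441 0.3465]
```

View pics/w2.png

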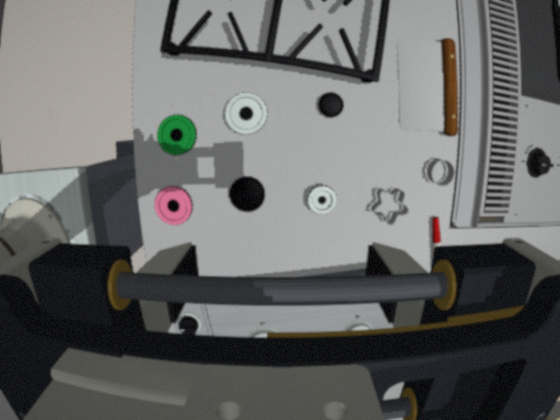

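The wrist view confirms the aluminium large spreader at (246,112), separate from the green (177,134) and pink (173,206) rings. The small spreader is at (322,200), the large cap at (247,194) and the small cap at (330,104). The bases fit as 160 mm apart, which agrees with the description. Picking the large spreader first.

Emit:
{"method": "play_rows", "body": {
  "xyz": [
    [-0.02,0.03,-0.02],
    [-0.02,0.03,-0.04],
    [-0.013,0.03,-0.06],
    [0,0,-0.06],
    [0,0,-0.06],
    [0,0,-0.05],
    [0,0,-0.03],
    [0,0,-0.01]
  ],
  "rotation": [
    [0,0,0],
    [0,0,0],
    [0,0,0],
    [0,0,0],
    [0,0,0],
    [0,0,0],
    [0,0,0],
    [0,0,0]
  ],
  "hand": [0.13,0.13,0.13,0.13,0.13,0.13,0.13,0.13]
}}

```text
time_s: 4.6
position: [0.4647, 0.2299, 0.0197]
tool_rot: [[0.003, 1.0, -0.003], [1.0, -0.003, -0.002], [-0.002, -0.003, -1.0]]
ft_force: [-0.3, -0.8, -0.1]
finger_gap: 0.871
grip_force: 0.0
```

Emit:
{"method": "play_rows", "body": {
  "xyz": [
    [0,0,-0.006],
    [0,0,0]
  ],
  "rotation": [
    [0,0,0],
    [0,0,0]
  ],
  "hand": [0.13,0.13]
}}

```text
time_s: 4.85
position: [0.4659, 0.2327, 0.0166]
tool_rot: [[0.001, 1.0, 0.001], [1.0, -0.001, 0.0], [0.0, 0.001, -1.0]]
ft_force: [-0.3, -0.1, 0.7]
finger_gap: 0.871
grip_force: 0.0
```

Emit:
{"method": "play_rows", "body": {
  "xyz": [
    [0,0,0],
    [0,0,0],
    [0,0,0],
    [0,0,0],
    [0,0,0]
  ],
  "rotation": [
    [0,0,0],
    [0,0,0],
    [0,0,0],
    [0,0,0],
    [0,0,0]
  ],
  "hand": [0.6,0.6,0.6,0.6,0.6],
  "newtons": 15
}}

```text
time_s: 5.48
position: [0.4652, 0.2331, 0.0164]
tool_rot: [[-0.0, 1.0, 0.001], [1.0, 0.0, 0.0], [0.0, 0.001, -1.0]]
ft_force: [-0.3, -0.8, 5.7]
finger_gap: 0.673
grip_force: 15.3
```

The fingers stopped 6 mm high because a row was clipped. I'll reopen, lower and close again.

Emit:
{"method": "play_rows", "body": {
  "xyz": [
    [0,0,0],
    [0,0,0],
    [0,0,-0.003],
    [0,0,-0.003],
    [0,0,0],
    [0,0,0],
    [0,0,0],
    [0,0,0]
  ],
  "rotation": [
    [0,0,0],
    [0,0,0],
    [0,0,0],
    [0,0,0],
    [0,0,0],
    [0,0,0],
    [0,0,0],
    [0,0,0]
  ],
  "hand": [0.15,0.15,0.15,0.15,0.6,0.6,0.6,0.6],
  "newtons": 15
}}

```text
time_s: 6.48
position: [0.4647, 0.2328, 0.0098]
tool_rot: [[-0.0, 1.0, -0.0], [1.0, 0.0, -0.0], [-0.0, -0.0, -1.0]]
ft_force: [0.4, 0.4, -1.7]
finger_gap: 0.687
grip_force: 15.0
```

Emit:
{"method": "play_rows", "body": {
  "xyz": [
    [0,0,0.02],
    [0,0,0.04],
    [0,0,0.06],
    [0,0,0.02],
    [0,0,0]
  ],
  "rotation": [
    [0,0,0],
    [0,0,0],
    [0,0,0],
    [0,0,0],
    [0,0,0]
  ],
  "hand": [0.6,0.6,0.6,0.6,0.6]
}}

```text
time_s: 7.1
position: [0.466, 0.2331, 0.1516]
tool_rot: [[0.0, 1.0, 0.004], [1.0, -0.0, 0.0], [0.0, 0.004, -1.0]]
ft_force: [-0.4, -0.4, -1.5]
finger_gap: 0.69
grip_force: 15.0
```

```bash
python3 - <<'E'
from h import *
c=bot.camera_info('wrist');im=snap('wrist','w3.png')
o=bot.get_obs();print(o['position'],o['finger_gap'],o['grip_force'])
E
```

```text
[0.46496498 0.23226389 0.14993936] 0.6907507607281864 14.99984317808412
```

View pics/w3.png

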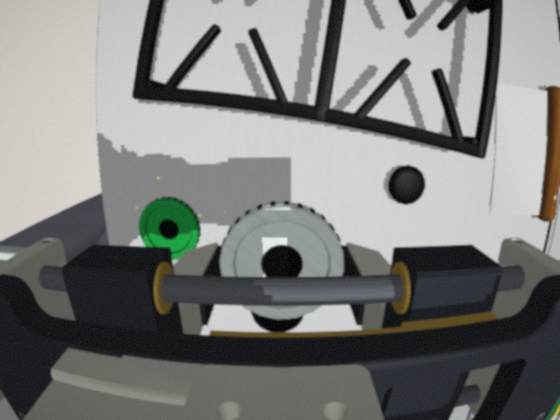

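The large spreader is held square in the fingers at (281,261). I'll carry it just past the hob and measure the bases from close by.

Emit:
{"method": "play_rows", "body": {
  "xyz": [
    [0.003,-0.04,0],
    [0.003,-0.06,0],
    [0.003,-0.06,0],
    [0.004,-0.06,0],
    [0.004,-0.06,0],
    [0.004,-0.06,0],
    [0.005,-0.06,0],
    [0,-0.05,0]
  ],
  "rotation": [
    [0,0,0],
    [0,0,0],
    [0,0,0],
    [0,0,0],
    [0,0,0],
    [0,0,0],
    [0,0,0],
    [0,0,0]
  ],
  "hand": [0.6,0.6,0.6,0.6,0.6,0.6,0.6,0.6]
}}

```text
time_s: 8.15
position: [0.4892, -0.2195, 0.1475]
tool_rot: [[0.001, 1.0, -0.003], [1.0, -0.001, 0.002], [0.002, -0.003, -1.0]]
ft_force: [0.4, 0.8, -1.5]
finger_gap: 0.69
grip_force: 15.0
```

Emit:
{"method": "play_rows", "body": {
  "xyz": [
    [0,-0.01,0],
    [0,0,0]
  ],
  "rotation": [
    [0,0,0],
    [0,0,0]
  ],
  "hand": [0.6,0.6]
}}

```text
time_s: 8.4
position: [0.4895, -0.2269, 0.148]
tool_rot: [[0.001, 1.0, -0.003], [1.0, -0.001, 0.002], [0.002, -0.003, -1.0]]
ft_force: [-0.4, -0.6, -1.7]
finger_gap: 0.689
grip_force: 15.0
```

```bash
sed -i 's/,-40,80/,-40,200/' h.py; python3 - <<'E'
from h import *
np.set_printoptions(precision=4,suppress=True)
c=bot.camera_info('wrist');im=snap('wrist','w4.png')
o=bot.get_obs();p=o['position'];print(p,o['finger_gap'],o['grip_force'])
for k,x0,z,R in(('large_base',[.4907,-.148],.062,.031),('small_base',[.6493,-.129],.062,.022),('held',p[:2],p[2]+.0102,.032),('heldrecess',p[:2],p[2]+.0102,.024)):
    x,v=fit('wrist',im,c,x0,z,R,1,.009); print(k,x,round(v,1),proj('wrist',[*x,z],c))
a=cv2.imread('pics/w3.png')[:,:,::-1]
E
```

```text
[ 0.49   -0.2254  0.1485] 0.6850643401485816 15.000078754965216
large_base [ 0.4919 -0.1453] 59.9 [285.2371 110.3436]
small_base [ 0.649  -0.1264] 72.4 [473.9571  99.494 ]
held [ 0.489  -0.2345] 33.2 [281.0455 284.4391]
heldrecess [ 0.4832 -0.2197] 23.5 [269.2436 257.866 ]
```

View pics/w4.png

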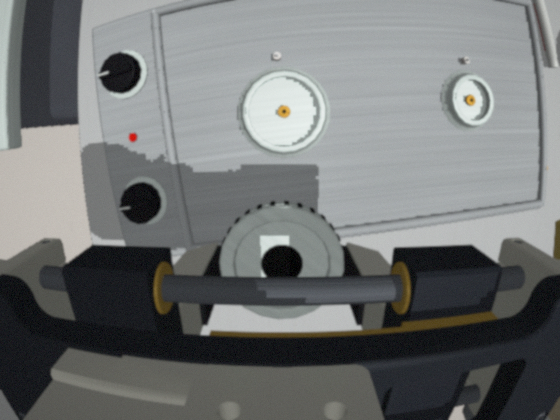

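Held ring's far edge is at (281,203), with the large base at (285,111) and the small base at (472,100). I'll get the held offset from that edge.

```bash
python3 - <<'E'
from h import *
np.set_printoptions(precision=4,suppress=True)
c=bot.camera_info('wrist');p=bot.get_obs()['position'];print(p, c['eye'])
z=p[2]+.0102
for v in(200,203,206): print(v,at('wrist',281,v,z,c)-[0,.032,0])
print(at('wrist',220,258,z,c),at('wrist',344,258,z,c))
E
```

```text
[ 0.49   -0.2254  0.1485] [ 0.4899 -0.1546  0.3058]
200 [ 0.4895 -0.2213  0.1587]
203 [ 0.4895 -0.2227  0.1587]
206 [ 0.4895 -0.2242  0.1587]
[ 0.4591 -0.2189  0.1587] [ 0.5208 -0.2188  0.1587]
```

Emit:
{"method": "play_rows", "body": {
  "xyz": [
    [0.001,0.04,0],
    [0,0.037,0],
    [0,0,0],
    [0,0,-0.04],
    [0,0,-0.03],
    [0,0,-0.006],
    [0,0,-0.004],
    [0,0,-0.003]
  ],
  "rotation": [
    [0,0,0],
    [0,0,0],
    [0,0,0],
    [0,0,0],
    [0,0,0],
    [0,0,0],
    [0,0,0],
    [0,0,0]
  ],
  "hand": [0.6,0.6,0.6,0.6,0.6,0.6,0.6,0.6]
}}

```text
time_s: 9.45
position: [0.4928, -0.15, 0.0677]
tool_rot: [[-0.001, 1.0, 0.002], [1.0, 0.001, -0.001], [-0.001, 0.002, -1.0]]
ft_force: [-0.2, 0.1, -0.6]
finger_gap: 0.688
grip_force: 15.0
```

Emit:
{"method": "play_rows", "body": {
  "xyz": [
    [0,0,-0.001],
    [0,0,0]
  ],
  "rotation": [
    [0,0,0],
    [0,0,0]
  ],
  "hand": [0.6,0.6]
}}

```text
time_s: 9.7
position: [0.4922, -0.1503, 0.0663]
tool_rot: [[0.0, 1.0, 0.001], [1.0, -0.0, -0.0], [-0.0, 0.001, -1.0]]
ft_force: [0.0, -0.1, -1.1]
finger_gap: 0.691
grip_force: 15.0
```

Emit:
{"method": "play_rows", "body": {
  "xyz": [
    [0,0,-0.0015],
    [0,0,0],
    [0,0,0],
    [0,0,0],
    [0,0,0],
    [0,0,0.03],
    [0,0,0.06],
    [0,0,0.03]
  ],
  "rotation": [
    [0,0,0],
    [0,0,0],
    [0,0,0],
    [0,0,0],
    [0,0,0],
    [0,0,0],
    [0,0,0],
    [0,0,0]
  ],
  "hand": [0.6,0.6,0.12,0.12,0.12,0.12,0.12,0.12]
}}

```text
time_s: 10.7
position: [0.4932, -0.1499, 0.1871]
tool_rot: [[-0.001, 1.0, 0.003], [1.0, 0.001, -0.001], [-0.001, 0.003, -1.0]]
ft_force: [0.1, -0.2, 0.0]
finger_gap: 0.88
grip_force: 0.0
```

Emit:
{"method": "play_rows", "body": {
  "xyz": [
    [0,-0.05,-0.015],
    [0,-0.03,0],
    [0,0,0]
  ],
  "rotation": [
    [0,0,0],
    [0,0,0],
    [0,0,0]
  ],
  "hand": [0.12,0.12,0.12]
}}

```text
time_s: 11.08
position: [0.4912, -0.2333, 0.169]
tool_rot: [[0.005, 1.0, -0.0], [1.0, -0.005, -0.001], [-0.001, -0.0, -1.0]]
ft_force: [0.7, 1.3, -0.0]
finger_gap: 0.882
grip_force: 0.0
```

```bash
python3 - <<'E'
from h import *
np.set_printoptions(precision=4,suppress=True)
c=bot.camera_info('wrist');im=snap('wrist','w5.png')
p=bot.get_obs()['position'];print(p)
for k,x0,z,R in(('seated',[.492,-.147],.074,.032),('recess',[.492,-.147],.074,.024),('small_base',[.6493,-.129],.062,.022)):
    x,v=fit('wrist',im,c,x0,z,R,1,.009); print(k,x,round(v,1),proj('wrist',[*x,z],c))
E
```

```text
[ 0.4916 -0.231   0.1692]
seated [ 0.4921 -0.1486] 49.9 [282.5483 106.3761]
recess [ 0.4841 -0.1496] 37.2 [272.0553 107.735 ]
small_base [ 0.6491 -0.1265] 66.9 [459.6923  92.1875]
```

View pics/w5.png

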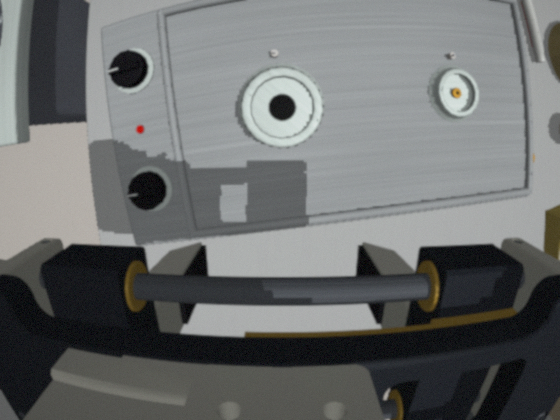

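The large spreader is seated, flat and concentric in its base at (282,107). Next is the large cap.

Emit:
{"method": "play_rows", "body": {
  "xyz": [
    [-0.005,0.05,0],
    [-0.005,0.055,0],
    [-0.005,0.055,0],
    [-0.005,0.055,0],
    [-0.005,0.055,0],
    [-0.005,0.05,-0.02],
    [0,0.02,-0.05],
    [0,0,-0.05]
  ],
  "rotation": [
    [0,0,0],
    [0,0,0],
    [0,0,0],
    [0,0,0],
    [0,0,0],
    [0,0,0],
    [0,0,0],
    [0,0,0]
  ],
  "hand": [0.12,0.12,0.12,0.12,0.12,0.12,0.12,0.12]
}}

```text
time_s: 12.12
position: [0.4617, 0.1139, 0.049]
tool_rot: [[-0.006, 1.0, 0.002], [1.0, 0.006, 0.002], [0.002, 0.002, -1.0]]
ft_force: [1.0, -1.2, -0.6]
finger_gap: 0.88
grip_force: 0.0
```

Emit:
{"method": "play_rows", "body": {
  "xyz": [
    [0,0,-0.02],
    [0,0,-0.01],
    [0,0,0]
  ],
  "rotation": [
    [0,0,0],
    [0,0,0],
    [0,0,0]
  ],
  "hand": [0.12,0.12,0.12]
}}

```text
time_s: 12.5
position: [0.4615, 0.1107, 0.0195]
tool_rot: [[-0.001, 1.0, -0.0], [1.0, 0.001, 0.0], [0.0, -0.0, -1.0]]
ft_force: [-0.2, -0.0, 0.1]
finger_gap: 0.878
grip_force: 0.0
```

Emit:
{"method": "play_rows", "body": {
  "xyz": [
    [0,-0.002,-0.008],
    [0,0,-0.0055],
    [0,0,0],
    [0,0,0],
    [0,0,0],
    [0,0,0],
    [0,0,0],
    [0,0,0]
  ],
  "rotation": [
    [0,0,0],
    [0,0,0],
    [0,0,0],
    [0,0,0],
    [0,0,0],
    [0,0,0],
    [0,0,0],
    [0,0,0]
  ],
  "hand": [0.12,0.12,0.12,0.7,0.7,0.7,0.7,0.7],
  "newtons": 15
}}

```text
time_s: 13.5
position: [0.462, 0.1079, 0.006]
tool_rot: [[-0.0, 1.0, 0.0], [1.0, 0.0, 0.0], [0.0, 0.0, -1.0]]
ft_force: [-0.4, 0.7, 1.4]
finger_gap: 0.613
grip_force: 15.0
```

Emit:
{"method": "play_rows", "body": {
  "xyz": [
    [0,0,0.02],
    [0,-0.01,0.05],
    [0.002,-0.03,0.05],
    [0.004,-0.05,0.03],
    [0.004,-0.06,0],
    [0.004,-0.06,0],
    [0.004,-0.05,0],
    [0.004,-0.04,0]
  ],
  "rotation": [
    [0,0,0],
    [0,0,0],
    [0,0,0],
    [0,0,0],
    [0,0,0],
    [0,0,0],
    [0,0,0],
    [0,0,0]
  ],
  "hand": [0.7,0.7,0.7,0.7,0.7,0.7,0.7,0.7]
}}

```text
time_s: 14.5
position: [0.4832, -0.1948, 0.1555]
tool_rot: [[0.002, 1.0, -0.001], [1.0, -0.002, -0.0], [-0.0, -0.001, -1.0]]
ft_force: [-0.0, 0.2, -1.2]
finger_gap: 0.614
grip_force: 15.0
```

Emit:
{"method": "play_rows", "body": {
  "xyz": [
    [0.004,-0.04,0],
    [0,0,0]
  ],
  "rotation": [
    [0,0,0],
    [0,0,0]
  ],
  "hand": [0.7,0.7]
}}

```text
time_s: 14.75
position: [0.487, -0.2363, 0.1551]
tool_rot: [[0.006, 1.0, -0.001], [1.0, -0.006, -0.001], [-0.001, -0.001, -1.0]]
ft_force: [0.4, -0.1, -1.2]
finger_gap: 0.613
grip_force: 15.0
```

```bash
python3 - <<'E'
from h import *
np.set_printoptions(precision=4,suppress=True)
c=bot.camera_info('wrist');im=snap('wrist','w6.png')
p=bot.get_obs()['position'];print(p)
z=p[2]+.005
g=cv2.cvtColor(im,cv2.COLOR_RGB2GRAY); print('col',g[190:262:2,281])
for k,x0,zz,R,s in(('held',[p[0],p[1]],z,.029,-1),('spr',[.492,-.147],.074,.032,1)):
    x,v=fit('wrist',im,c,x0,zz,R,s,.009); print(k,x,round(v,1),proj('wrist',[*x,zz],c))
for v in range(200,231,3): print(v,at('wrist',281,v,z,c)[1]-.029)
E
```

```text
[ 0.4871 -0.2335  0.1552]
col [120 118 118 116 118 122 120 116 119  62  16   4  14   9   9   6   7   7
   5   4  13  12   9  14  16  21  18  17  17  18   9  20  13  20  12   9]
held [ 0.4867 -0.234 ] 89.2 [281.4987 262.2445]
spr [ 0.4921 -0.1487] 52.8 [288.2177 101.3766]
200 -0.2303455382718748
203 -0.23183069431959247
206 -0.23332267720680142
209 -0.23482178986345073
212 -0.2363283405610799
215 -0.23784264318325685
218 -0.23936501750531036
221 -0.24089578948391185
224 -0.24243529155708984
227 -0.24398386295529292
230 -0.24554185002414927
```

Held cap and seated spreader both measured in the wrist frame. Placing it: shift (+5.5, +85) mm, then down.

Emit:
{"method": "play_rows", "body": {
  "xyz": [
    [0.0055,0.045,0],
    [0,0.04,0],
    [0,0,0],
    [0,0,-0.04],
    [0,0,-0.024],
    [0,0,-0.006],
    [0,0,-0.004],
    [0,0,0]
  ],
  "rotation": [
    [0,0,0],
    [0,0,0],
    [0,0,0],
    [0,0,0],
    [0,0,0],
    [0,0,0],
    [0,0,0],
    [0,0,0]
  ],
  "hand": [0.7,0.7,0.7,0.7,0.7,0.7,0.7,0.7]
}}

```text
time_s: 15.8
position: [0.4939, -0.1472, 0.0825]
tool_rot: [[-0.0, 1.0, 0.001], [1.0, 0.0, -0.0], [-0.0, 0.001, -1.0]]
ft_force: [0.6, -0.3, -0.6]
finger_gap: 0.615
grip_force: 15.0
```

Emit:
{"method": "play_rows", "body": {
  "xyz": [
    [0,0,-0.003],
    [0,0,0]
  ],
  "rotation": [
    [0,0,0],
    [0,0,0]
  ],
  "hand": [0.7,0.7]
}}

```text
time_s: 16.05
position: [0.4935, -0.1473, 0.0791]
tool_rot: [[-0.0, 1.0, 0.0], [1.0, 0.0, -0.0], [-0.0, 0.0, -1.0]]
ft_force: [0.3, -0.2, -1.4]
finger_gap: 0.616
grip_force: 15.0
```

Emit:
{"method": "play_rows", "body": {
  "xyz": [
    [0,-0.001,-0.0015],
    [0,0,-0.0012],
    [0,0,0]
  ],
  "rotation": [
    [0,0,0],
    [0,0,0],
    [0,0,0]
  ],
  "hand": [0.7,0.7,0.7]
}}

```text
time_s: 16.42
position: [0.4933, -0.1481, 0.076]
tool_rot: [[-0.0, 1.0, -0.0], [1.0, 0.0, 0.0], [0.0, -0.0, -1.0]]
ft_force: [-0.5, -0.4, -0.9]
finger_gap: 0.612
grip_force: 15.0
```

Emit:
{"method": "play_rows", "body": {
  "xyz": [
    [0,0,0],
    [0,0,0],
    [0,0,0],
    [0,0,0.02],
    [0,0,0.05],
    [0,-0.04,0.02],
    [0,-0.05,0],
    [0,0,0]
  ],
  "rotation": [
    [0,0,0],
    [0,0,0],
    [0,0,0],
    [0,0,0],
    [0,0,0],
    [0,0,0],
    [0,0,0],
    [0,0,0]
  ],
  "hand": [0.2,0.2,0.2,0.2,0.2,0.2,0.2,0.2]
}}

```text
time_s: 17.42
position: [0.493, -0.2435, 0.1675]
tool_rot: [[0.007, 1.0, 0.001], [1.0, -0.007, -0.003], [-0.003, 0.001, -1.0]]
ft_force: [-0.5, 0.2, 0.7]
finger_gap: 0.797
grip_force: 0.0
```

```bash
python3 - <<'E'
from h import *
np.set_printoptions(precision=4,suppress=True)
c=bot.camera_info('wrist');im=snap('wrist','w7.png')
p=bot.get_obs()['position'];print(p)
for zz in(.0805,.086):
    x,v=fit('wrist',im,c,[.492,-.148],zz,.029,-1,.009); print(zz,x,round(v,1),proj('wrist',[*x,zz],c))
x,v=fit('wrist',im,c,[.649,-.127],.062,.022,1,.009); print(x)
E
```

```text
[ 0.4932 -0.2404  0.1672]
0.0805 [ 0.4935 -0.1475] 140.4 [281.4884  90.6   ]
0.086 [ 0.4937 -0.1478] 105.6 [281.6517  90.2638]
[ 0.6492 -0.1264]
```

View pics/w7.png

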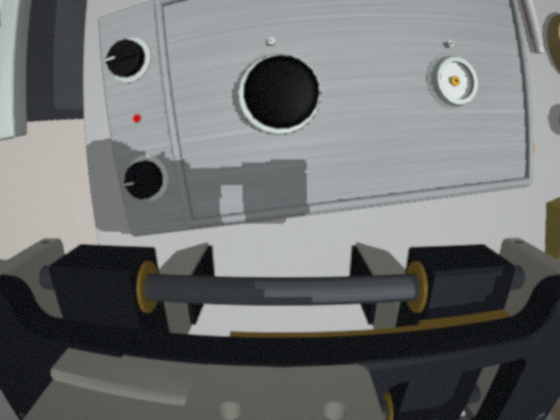

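The large cap is seated concentric at (281,91). Next is the small spreader.

Emit:
{"method": "play_rows", "body": {
  "xyz": [
    [0.012,0.05,0],
    [0.012,0.055,0],
    [0.012,0.055,0],
    [0.014,0.055,0],
    [0.014,0.055,0],
    [0.014,0.05,-0.01],
    [0.008,0.022,-0.05],
    [0,0,-0.05]
  ],
  "rotation": [
    [0,0,0],
    [0,0,0],
    [0,0,0],
    [0,0,0],
    [0,0,0],
    [0,0,0],
    [0,0,0],
    [0,0,0]
  ],
  "hand": [0.25,0.25,0.25,0.25,0.25,0.25,0.25,0.25]
}}

```text
time_s: 18.48
position: [0.5797, 0.1094, 0.0567]
tool_rot: [[-0.006, 1.0, 0.003], [1.0, 0.006, 0.003], [0.003, 0.003, -1.0]]
ft_force: [-0.2, -1.1, -1.4]
finger_gap: 0.753
grip_force: 0.0
```

Emit:
{"method": "play_rows", "body": {
  "xyz": [
    [0,0,-0.02],
    [0,0,-0.005],
    [0,0,0]
  ],
  "rotation": [
    [0,0,0],
    [0,0,0],
    [0,0,0]
  ],
  "hand": [0.25,0.25,0.25]
}}

```text
time_s: 18.85
position: [0.5803, 0.1041, 0.0326]
tool_rot: [[0.0, 1.0, 0.002], [1.0, -0.0, 0.001], [0.001, 0.002, -1.0]]
ft_force: [0.2, 0.5, -0.2]
finger_gap: 0.748
grip_force: 0.0
```

Emit:
{"method": "play_rows", "body": {
  "xyz": [
    [-0.001,-0.003,-0.012],
    [0,0,-0.01],
    [0,0,0],
    [0,0,0],
    [0,0,0],
    [0,0,0],
    [0,0,0],
    [0,0,0]
  ],
  "rotation": [
    [0,0,0],
    [0,0,0],
    [0,0,0],
    [0,0,0],
    [0,0,0],
    [0,0,0],
    [0,0,0],
    [0,0,0]
  ],
  "hand": [0.25,0.25,0.25,0.8,0.8,0.8,0.8,0.8],
  "newtons": 15
}}

```text
time_s: 19.85
position: [0.5786, 0.101, 0.0094]
tool_rot: [[-0.0, 1.0, 0.001], [1.0, 0.0, 0.0], [0.0, 0.001, -1.0]]
ft_force: [0.4, -0.0, 2.1]
finger_gap: 0.489
grip_force: 15.0
```

Emit:
{"method": "play_rows", "body": {
  "xyz": [
    [0,0,0.02],
    [0.005,-0.01,0.05],
    [0.01,-0.03,0.05],
    [0.01,-0.05,0.03],
    [0.01,-0.058,0],
    [0.01,-0.058,0],
    [0.01,-0.055,0],
    [0.01,-0.04,0]
  ],
  "rotation": [
    [0,0,0],
    [0,0,0],
    [0,0,0],
    [0,0,0],
    [0,0,0],
    [0,0,0],
    [0,0,0],
    [0,0,0]
  ],
  "hand": [0.8,0.8,0.8,0.8,0.8,0.8,0.8,0.8]
}}

```text
time_s: 20.85
position: [0.6431, -0.2039, 0.1603]
tool_rot: [[0.003, 1.0, 0.0], [1.0, -0.003, -0.001], [-0.001, 0.0, -1.0]]
ft_force: [0.9, 0.6, -1.1]
finger_gap: 0.494
grip_force: 15.0
```

Emit:
{"method": "play_rows", "body": {
  "xyz": [
    [0.003,-0.01,0],
    [0,0,0]
  ],
  "rotation": [
    [0,0,0],
    [0,0,0]
  ],
  "hand": [0.8,0.8]
}}

```text
time_s: 21.1
position: [0.6463, -0.2099, 0.1597]
tool_rot: [[0.001, 1.0, 0.0], [1.0, -0.001, 0.001], [0.001, 0.0, -1.0]]
ft_force: [-0.2, 0.3, -0.6]
finger_gap: 0.488
grip_force: 15.0
```

```bash
python3 - <<'E'
from h import *
np.set_printoptions(precision=4,suppress=True)
c=bot.camera_info('wrist');im=snap('wrist','w8.png')
p=bot.get_obs()['position'];print(p)
z=p[2]+.0098
g=cv2.cvtColor(im,cv2.COLOR_RGB2GRAY); print('col',list(zip(range(200,240,2),g[200:240:2,281])))
for k,x0,zz,R,s in(('held',[p[0],p[1]],z,.023,1),('base',[.649,-.127],.062,.022,1)):
    x,v=fit('wrist',im,c,x0,zz,R,s,.009); print(k,x,round(v,1),proj('wrist',[*x,zz],c))
for v in range(206,236,3): print(v,at('wrist',281,v,z,c)[1]-.023)
E
```

```text
[ 0.6463 -0.2082  0.1597]
col [(200, np.uint8(111)), (202, np.uint8(106)), (204, np.uint8(109)), (206, np.uint8(109)), (208, np.uint8(109)), (210, np.uint8(113)), (212, np.uint8(110)), (214, np.uint8(110)), (216, np.uint8(112)), (218, np.uint8(105)), (220, np.uint8(55)), (222, np.uint8(27)), (224, np.uint8(67)), (226, np.uint8(119)), (228, np.uint8(140)), (230, np.uint8(142)), (232, np.uint8(143)), (234, np.uint8(139)), (236, np.uint8(138)), (238, np.uint8(138))]
held [ 0.6455 -0.2102] 29.5 [280.6771 270.7346]
base [ 0.6508 -0.1257] 61.6 [287.5589 107.4653]
206 -0.1997372057079975
209 -0.20118951667775728
212 -0.2026489924326362
215 -0.20411593642660983
218 -0.20559065778327032
221 -0.2070734715750662
224 -0.2085646991125674
227 -0.21006466824434758
230 -0.21157371366810693
233 -0.2130921772536938
```

View pics/w8.png

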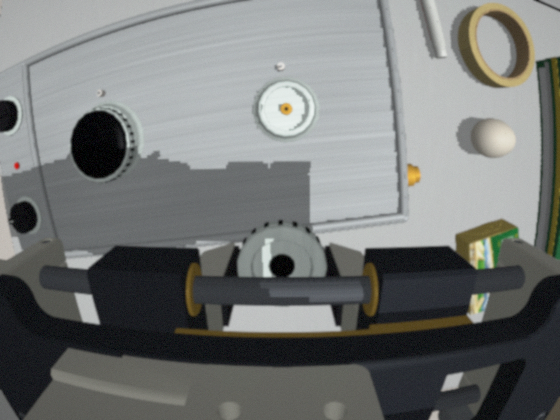

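The small spreader is held squarely at (283,262), with its base at (287,107). Moving (+5, +83) mm and down.

Emit:
{"method": "play_rows", "body": {
  "xyz": [
    [0.005,0.043,0],
    [0,0.04,0],
    [0,0,0],
    [0,0,-0.05],
    [0,0,-0.026],
    [0,0,-0.008],
    [0,0,-0.005],
    [0,0,-0.003]
  ],
  "rotation": [
    [0,0,0],
    [0,0,0],
    [0,0,0],
    [0,0,0],
    [0,0,0],
    [0,0,0],
    [0,0,0],
    [0,0,0]
  ],
  "hand": [0.8,0.8,0.8,0.8,0.8,0.8,0.8,0.8]
}}

```text
time_s: 22.15
position: [0.6523, -0.1268, 0.0683]
tool_rot: [[-0.001, 1.0, 0.002], [1.0, 0.001, -0.0], [-0.0, 0.002, -1.0]]
ft_force: [-0.9, -0.5, -0.0]
finger_gap: 0.488
grip_force: 15.0
```

Emit:
{"method": "play_rows", "body": {
  "xyz": [
    [0,0,-0.001],
    [0,0,0]
  ],
  "rotation": [
    [0,0,0],
    [0,0,0]
  ],
  "hand": [0.8,0.8]
}}

```text
time_s: 22.4
position: [0.6517, -0.1273, 0.0667]
tool_rot: [[-0.0, 1.0, 0.001], [1.0, 0.0, -0.0], [-0.0, 0.001, -1.0]]
ft_force: [0.7, 0.2, -0.1]
finger_gap: 0.489
grip_force: 15.0
```

Lower the last 2 mm, release, and go straight on to the small cap with a check picture taken in passing.

Emit:
{"method": "play_rows", "body": {
  "xyz": [
    [-0.001,0,-0.0015],
    [0,0,-0.001],
    [0,0,0],
    [0,0,0],
    [0,0,0],
    [0,0,0.03],
    [0,0,0.05],
    [0,-0.04,0.02]
  ],
  "rotation": [
    [0,0,0],
    [0,0,0],
    [0,0,0],
    [0,0,0],
    [0,0,0],
    [0,0,0],
    [0,0,0],
    [0,0,0]
  ],
  "hand": [0.8,0.8,0.3,0.3,0.3,0.3,0.3,0.3]
}}

```text
time_s: 23.4
position: [0.6528, -0.1618, 0.1678]
tool_rot: [[-0.008, 1.0, 0.005], [1.0, 0.008, 0.002], [0.002, 0.005, -1.0]]
ft_force: [0.5, -0.6, -0.5]
finger_gap: 0.701
grip_force: 0.0
```

Emit:
{"method": "play_rows", "body": {
  "xyz": [
    [0,-0.04,0],
    [0,0,0]
  ],
  "rotation": [
    [0,0,0],
    [0,0,0]
  ],
  "hand": [0.3,0.3]
}}

```text
time_s: 23.65
position: [0.6497, -0.2132, 0.1635]
tool_rot: [[0.007, 1.0, -0.0], [1.0, -0.007, -0.003], [-0.003, -0.0, -1.0]]
ft_force: [-0.1, -0.1, 0.7]
finger_gap: 0.7
grip_force: 0.0
```

```bash
python3 - <<'E'
from h import *
np.set_printoptions(precision=4,suppress=True)
c=bot.camera_info('wrist');im=snap('wrist','w9.png')
p=bot.get_obs()['position'];print(p)
for zz in(.074,.080):
    x,v=fit('wrist',im,c,[.65,-.127],zz,.023,1,.009); print(zz,x,round(v,1),proj('wrist',[*x,zz],c))
E
```

```text
[ 0.6498 -0.2097  0.1634]
0.074 [ 0.6503 -0.1266] 55.4 [281.8545 103.1646]
0.08 [ 0.6506 -0.1269] 42.2 [282.2486 102.9998]
```

View pics/w9.png

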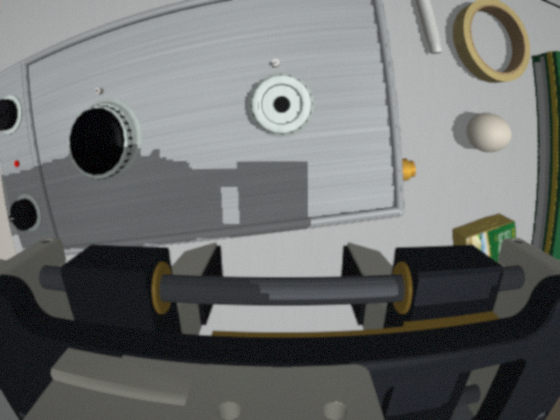

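The small spreader is seated concentric at (282,103). Now the small cap.

Emit:
{"method": "play_rows", "body": {
  "xyz": [
    [-0.008,0.055,0],
    [-0.008,0.06,0],
    [-0.008,0.06,0],
    [-0.008,0.06,0],
    [-0.008,0.06,0],
    [-0.008,0.06,0],
    [-0.008,0.055,0],
    [-0.004,0.048,-0.02]
  ],
  "rotation": [
    [0,0,0],
    [0,0,0],
    [0,0,0],
    [0,0,0],
    [0,0,0],
    [0,0,0],
    [0,0,0],
    [0,0,0]
  ],
  "hand": [0.3,0.3,0.3,0.3,0.3,0.3,0.3,0.3]
}}

```text
time_s: 24.7
position: [0.5894, 0.256, 0.1453]
tool_rot: [[-0.004, 1.0, 0.003], [1.0, 0.004, 0.003], [0.003, 0.003, -1.0]]
ft_force: [0.3, -0.3, 0.4]
finger_gap: 0.699
grip_force: 0.0
```

Emit:
{"method": "play_rows", "body": {
  "xyz": [
    [0,0,-0.05],
    [0,0,-0.05],
    [0,0,-0.01],
    [0,0,0]
  ],
  "rotation": [
    [0,0,0],
    [0,0,0],
    [0,0,0],
    [0,0,0]
  ],
  "hand": [0.3,0.3,0.3,0.3]
}}

```text
time_s: 25.2
position: [0.5898, 0.2521, 0.034]
tool_rot: [[-0.001, 1.0, -0.001], [1.0, 0.001, 0.001], [0.001, -0.001, -1.0]]
ft_force: [-0.0, 0.8, 0.3]
finger_gap: 0.703
grip_force: 0.0
```

Emit:
{"method": "play_rows", "body": {
  "xyz": [
    [0,-0.0045,-0.015],
    [0,0,-0.009],
    [0,0,-0.004],
    [0,0,0],
    [0,0,0],
    [0,0,0],
    [0,0,0],
    [0,0,0]
  ],
  "rotation": [
    [0,0,0],
    [0,0,0],
    [0,0,0],
    [0,0,0],
    [0,0,0],
    [0,0,0],
    [0,0,0],
    [0,0,0]
  ],
  "hand": [0.3,0.3,0.3,0.3,0.8,0.8,0.8,0.8],
  "newtons": 15
}}

```text
time_s: 26.2
position: [0.5905, 0.2465, 0.0059]
tool_rot: [[-0.0, 1.0, 0.0], [1.0, 0.0, 0.0], [0.0, 0.0, -1.0]]
ft_force: [0.8, -0.0, 1.0]
finger_gap: 0.42
grip_force: 15.0
```

Emit:
{"method": "play_rows", "body": {
  "xyz": [
    [0,0,0.02],
    [0.005,-0.01,0.05],
    [0.01,-0.03,0.05],
    [0.01,-0.05,0.03],
    [0.008,-0.06,0],
    [0.008,-0.06,0],
    [0.008,-0.06,0],
    [0.008,-0.06,0]
  ],
  "rotation": [
    [0,0,0],
    [0,0,0],
    [0,0,0],
    [0,0,0],
    [0,0,0],
    [0,0,0],
    [0,0,0],
    [0,0,0]
  ],
  "hand": [0.8,0.8,0.8,0.8,0.8,0.8,0.8,0.8]
}}

```text
time_s: 27.2
position: [0.6477, -0.0855, 0.1573]
tool_rot: [[-0.001, 1.0, 0.002], [1.0, 0.001, -0.0], [-0.0, 0.002, -1.0]]
ft_force: [1.7, -0.7, -0.3]
finger_gap: 0.418
grip_force: 15.0
```

Emit:
{"method": "play_rows", "body": {
  "xyz": [
    [0.002,-0.055,0],
    [0,-0.05,0],
    [0,-0.02,0],
    [0,0,0]
  ],
  "rotation": [
    [0,0,0],
    [0,0,0],
    [0,0,0],
    [0,0,0]
  ],
  "hand": [0.8,0.8,0.8,0.8]
}}

```text
time_s: 27.7
position: [0.6491, -0.2101, 0.1562]
tool_rot: [[0.003, 1.0, 0.0], [1.0, -0.003, -0.0], [-0.0, 0.0, -1.0]]
ft_force: [0.1, 0.8, -0.9]
finger_gap: 0.417
grip_force: 15.0
```

```bash
python3 - <<'E'
from h import *
np.set_printoptions(precision=4,suppress=True)
c=bot.camera_info('wrist');im=snap('wrist','w10.png')
o=bot.get_obs();p=o['position'];print(p,o['finger_gap'])
z=p[2]+.005
g=cv2.cvtColor(im,cv2.COLOR_RGB2GRAY).astype(int); print('col',list(zip(range(210,250,2),g[210:250:2,281].tolist())))
for k,x0,zz,R,s in(('held',[p[0],p[1]],z,.02,-1),('spr',[.65,-.127],.074,.023,1)):
    x,v=fit('wrist',im,c,x0,zz,R,s,.009); print(k,x,round(v,1),proj('wrist',[*x,zz],c))
for v in range(215,245,3): print(v,at('wrist',281,v,z,c)[1]-.02)
E
```

```text
[ 0.6495 -0.2073  0.1563] 0.4169960242409586
col [(210, 117), (212, 118), (214, 117), (216, 114), (218, 117), (220, 113), (222, 65), (224, 11), (226, 13), (228, 6), (230, 13), (232, 12), (234, 11), (236, 17), (238, 6), (240, 12), (242, 13), (244, 7), (246, 12), (248, 15)]
held [ 0.6488 -0.2052] 60.9 [281.4217 257.5732]
spr [ 0.6505 -0.1266] 55.7 [283.3081 107.1823]
215 -0.2026994178689729
218 -0.20422217750593832
221 -0.205753322727635
224 -0.2072931858133504
227 -0.20884210582246554
230 -0.21040042891677943
233 -0.21196850869518624
236 -0.213546706541426
239 -0.21513539198567047
242 -0.21673494308075134
```

Emit:
{"method": "play_rows", "body": {
  "xyz": [
    [0.0015,0.04,0],
    [0,0.0395,0],
    [0,0,0],
    [0,0,-0.04],
    [0,0,-0.026],
    [0,0,-0.006],
    [0,0,-0.003],
    [0,0,0]
  ],
  "rotation": [
    [0,0,0],
    [0,0,0],
    [0,0,0],
    [0,0,0],
    [0,0,0],
    [0,0,0],
    [0,0,0],
    [0,0,0]
  ],
  "hand": [0.8,0.8,0.8,0.8,0.8,0.8,0.8,0.8]
}}

```text
time_s: 28.75
position: [0.6517, -0.1286, 0.0818]
tool_rot: [[-0.001, 1.0, 0.002], [1.0, 0.001, 0.0], [0.0, 0.002, -1.0]]
ft_force: [0.4, -0.0, 0.3]
finger_gap: 0.417
grip_force: 15.0
```

Emit:
{"method": "play_rows", "body": {
  "xyz": [
    [0,0,-0.002],
    [0,0,0]
  ],
  "rotation": [
    [0,0,0],
    [0,0,0]
  ],
  "hand": [0.8,0.8]
}}

```text
time_s: 29.0
position: [0.6511, -0.1293, 0.0791]
tool_rot: [[0.0, 1.0, 0.001], [1.0, -0.0, -0.0], [-0.0, 0.001, -1.0]]
ft_force: [-0.2, 0.2, -0.6]
finger_gap: 0.42
grip_force: 15.0
```

Emit:
{"method": "play_rows", "body": {
  "xyz": [
    [0,0.001,-0.0015],
    [0,0,-0.0012],
    [0,0,0],
    [0,0,0],
    [0,0,0],
    [0,0,0],
    [0,0,0.03],
    [0,0,0.05]
  ],
  "rotation": [
    [0,0,0],
    [0,0,0],
    [0,0,0],
    [0,0,0],
    [0,0,0],
    [0,0,0],
    [0,0,0],
    [0,0,0]
  ],
  "hand": [0.8,0.8,0.8,0.35,0.35,0.35,0.35,0.35]
}}

```text
time_s: 30.0
position: [0.6493, -0.1281, 0.1548]
tool_rot: [[-0.0, 1.0, -0.004], [1.0, 0.0, 0.001], [0.001, -0.004, -1.0]]
ft_force: [0.5, -1.4, -0.5]
finger_gap: 0.651
grip_force: 0.0
```

Emit:
{"method": "play_rows", "body": {
  "xyz": [
    [-0.01,-0.045,0.03],
    [-0.02,-0.045,0.03],
    [-0.02,-0.01,0.03],
    [0,0,0],
    [0,0,0]
  ],
  "rotation": [
    [0,0,0],
    [0,0,0],
    [0,0,0],
    [0,0,0],
    [0,0,0]
  ],
  "hand": [0.35,0.35,0.35,0.35,0.35]
}}

```text
time_s: 30.62
position: [0.6009, -0.2274, 0.2455]
tool_rot: [[-0.001, 1.0, -0.0], [1.0, 0.001, 0.0], [0.0, -0.0, -1.0]]
ft_force: [0.5, 0.0, -0.8]
finger_gap: 0.651
grip_force: 0.0
```

```bash
python3 - <<'E'
from h import *
np.set_printoptions(precision=4,suppress=True)
c=bot.camera_info('wrist');im=snap('wrist','w11.png')
p=bot.get_obs()['position'];print(p)
for n,x0,R in(('s',[.65,-.127],.02),('l',[.492,-.147],.029)):
  for zz in(.0805,.086):
    x,v=fit('wrist',im,c,x0,zz,R,-1,.009); print(n,zz,x,round(v,1),proj('wrist',[*x,zz],c))
E
```

```text
[ 0.6008 -0.2269  0.245 ]
s 0.0805 [ 0.6503 -0.1261] 134.5 [332.2518  94.6392]
s 0.086 [ 0.6496 -0.1266] 121.2 [332.3488  94.5968]
l 0.0805 [ 0.4947 -0.147 ] 117.1 [176.8021 118.0313]
l 0.086 [ 0.4967 -0.1465] 98.5 [177.0013 117.3365]
```

View pics/w11.png

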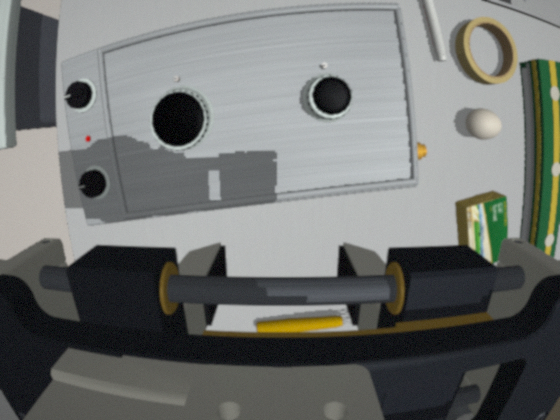

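Both burners are complete: large stack at (180,119), small stack at (330,96), caps concentric. Now to look at the grate.

Emit:
{"method": "play_rows", "body": {
  "xyz": [
    [-0.01,0.055,0.01],
    [-0.012,0.06,0.01],
    [-0.013,0.06,0.01],
    [-0.013,0.06,0.01],
    [-0.013,0.06,0.01],
    [-0.013,0.06,0.01],
    [-0.013,0.06,0.01],
    [-0.013,0.06,0.01]
  ],
  "rotation": [
    [0,0,0],
    [0,0,0],
    [0,0,0],
    [0,0,0],
    [0,0,0],
    [0,0,0],
    [0,0,0],
    [0,0,0]
  ],
  "hand": [0.5,0.5,0.5,0.5,0.5,0.5,0.5,0.5]
}}

```text
time_s: 31.68
position: [0.4995, 0.2496, 0.3253]
tool_rot: [[-0.002, 1.0, -0.001], [1.0, 0.002, -0.0], [-0.0, -0.001, -1.0]]
ft_force: [0.1, 0.2, 0.6]
finger_gap: 0.495
grip_force: 0.0
```

Emit:
{"method": "play_rows", "body": {
  "xyz": [
    [0,0.05,0.01],
    [0,0,0],
    [0,0,0]
  ],
  "rotation": [
    [0,0,0],
    [0,0,0],
    [0,0,0]
  ],
  "hand": [0.5,0.5,0.5]
}}

```text
time_s: 32.05
position: [0.5002, 0.2972, 0.3347]
tool_rot: [[-0.002, 1.0, -0.002], [1.0, 0.002, -0.001], [-0.001, -0.002, -1.0]]
ft_force: [0.2, -1.4, 0.7]
finger_gap: 0.501
grip_force: 0.0
```

```bash
python3 - <<'E'
from h import *
np.set_printoptions(precision=4,suppress=True)
import pickle
c=bot.camera_info('wrist');im=snap('wrist','w12.png');pickle.dump(c,open('c12.pkl','wb'))
p=bot.get_obs()['position'];print(p)
print([(d['centre'],d['score']) for d in bot.recognise('grate','wrist')])
E
```

```text
[0.5008 0.2961 0.3347]
[([0.5113, 0.3973, 0.0505], 0.76), ([0.7535, 0.2945, -0.0006], 0.57)]
```

View pics/w12.png

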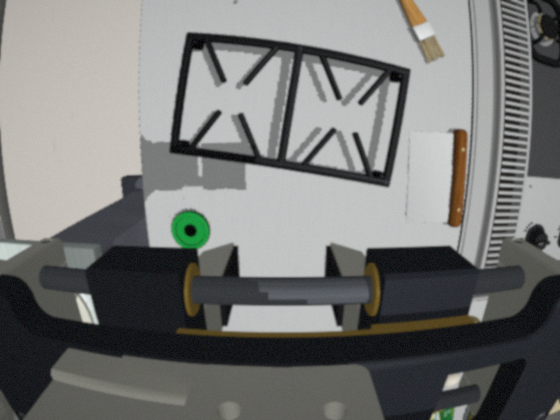

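The grate's corners are at (189,34), (410,70), (389,185) and (171,152), with the middle bar from (299,48) to (284,162). I'll fit its known outline in the wrist and top images.

```bash
python3 - <<'E'
from h import *
import pickle
np.set_printoptions(precision=4,suppress=True)
L,W=.160,.088
s=np.linspace(-1,1,60)
def pts(e,m): # outline grown by e, mid-bar half-width m
    return np.vstack([np.c_[s*(L-.01),0*s+W+e],np.c_[s*(L-.01),0*s-W-e],np.c_[0*s+L+e,s*(W-.01)],np.c_[0*s-L-e,s*(W-.01)],np.c_[0*s+m,s*.03],np.c_[0*s-m,s*.03]])
def run(cam,f,c,x0):
    im=cv2.imread(f); g=cv2.GaussianBlur(cv2.cvtColor(im,cv2.COLOR_BGR2GRAY),(0,0),.7).astype(np.float32)
    def val(q,P):
        a=q[2]; R=np.array([[np.cos(a),-np.sin(a)],[np.sin(a),np.cos(a)]]); w=P@R.T+q[:2]
        p=np.array([proj(cam,[*t,.050],c) for t in w],np.float32); return cv2.remap(g,p[:,:1],p[:,1:],cv2.INTER_LINEAR)
    A,B=pts(-.003,.003),pts(.004,.010)
    f=lambda q:float(np.mean(val(q,A)-val(q,B)))
    best=None
    for dx in(-.006,0,.006):
      for da in(-.03,0,.03):
        r=minimize(f,x0,method='Nelder-Mead',options=dict(xatol=1e-4,fatol=.01,initial_simplex=[[x0[0]+dx,x0[1]-.004,x0[2]+da],[x0[0]+dx+.008,x0[1],x0[2]+da],[x0[0]+dx,x0[1]+.008,x0[2]+da],[x0[0]+dx,x0[1],x0[2]+da+.04]]))
        if best is None or r.fun<best.fun: best=r
    print(cam,best.x[:2],np.degrees(best.x[2]),best.fun)
c=pickle.load(open('c12.pkl','rb'))
cs=[at('wrist',u,v,.05,c)[:2] for u,v in((189,34),(410,70),(389,185),(171,152))]
print(np.array(cs)); m=np.mean(cs,0); d=(cs[1]-cs[0]+cs[2]-cs[3]); x0=[*m,np.arctan2(d[1],d[0])]; print(x0,np.linalg.norm(cs[1]-cs[0]),np.linalg.norm(cs[1]-cs[2]))
run('wrist','pics/w12.png',c,x0); run('top','pics/top1.png',bot.camera_info('top'),x0)
print(bot.get_obs()['joint_positions'])
E
```

```text
[[0.3713 0.5002]
 [0.6797 0.4529]
 [0.6533 0.2859]
 [0.3436 0.3329]]
[np.float64(0.5119790899778579), np.float64(0.39299208509709915), np.float64(-0.1514526276678633)] 0.3119377786230126 0.1690145031611707
wrist [0.5104 0.3935] -8.902803055307377 -117.55353546142578
top [0.5089 0.3906] -9.065657803690208 -62.68729019165039
[ 11.1289  25.0391 -60.0814  90.3272  22.0579  77.6196 -51.5342]
```

Wrist and top fits agree: the grate is at about (0.510, 0.392) with a yaw of −9°. Aligning and descending.

Emit:
{"method": "play_rows", "body": {
  "xyz": [
    [0.003,0.03,-0.02],
    [0.003,0.033,-0.03],
    [0.003,0.033,-0.03],
    [0,0,-0.055],
    [0,0,-0.055],
    [0,0,-0.04],
    [0,0,-0.01],
    [0,0,0]
  ],
  "rotation": [
    [0,0,-3],
    [0,0,-3],
    [0,0,-3],
    [0,0,0],
    [0,0,0],
    [0,0,0],
    [0,0,0],
    [0,0,0]
  ],
  "hand": [0.6,0.6,0.6,0.6,0.6,0.6,0.6,0.6]
}}

```text
time_s: 33.15
position: [0.5105, 0.3921, 0.0962]
tool_rot: [[0.158, 0.987, -0.0], [0.987, -0.158, -0.0], [-0.0, -0.0, -1.0]]
ft_force: [0.4, 0.7, 1.1]
finger_gap: 0.402
grip_force: 0.0
```

```bash
python3 - <<'E'
from h import *
np.set_printoptions(precision=4,suppress=True)
im=snap('wrist','w13.png')
o=bot.get_obs();print(o['position'],o['tool_rot'][:,1],o['joint_positions'])
E
```

```text
[0.511  0.3931 0.0974] [ 0.9875 -0.1574  0.0011] [ -7.5688  43.3643 -47.3245  94.8293  36.4273  58.2302 -76.0507]
```

View pics/w13.png

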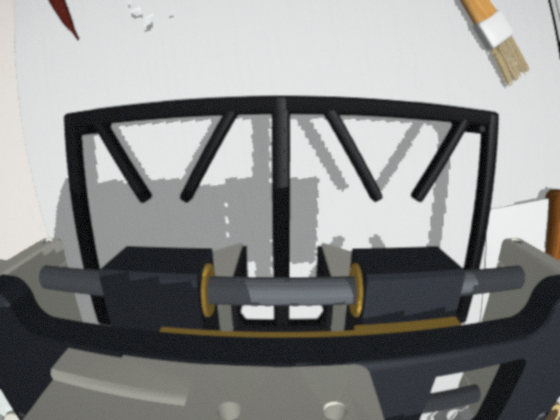

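The middle bar runs straight down the centre line at column 281 with the fingers either side of it. Going down and gripping.

Emit:
{"method": "play_rows", "body": {
  "xyz": [
    [0,0,-0.03],
    [0,0,-0.03],
    [0,0,-0.012],
    [0,0,0],
    [0,0,0],
    [0,0,0],
    [0,0,0],
    [0,0,0]
  ],
  "rotation": [
    [0,0,0],
    [0,0,0],
    [0,0,0],
    [0,0,0],
    [0,0,0],
    [0,0,0],
    [0,0,0],
    [0,0,0]
  ],
  "hand": [0.6,0.6,0.6,0.6,1.0,1.0,1.0,1.0],
  "newtons": 50
}}

```text
time_s: 34.2
position: [0.5103, 0.3932, 0.0247]
tool_rot: [[0.156, 0.988, 0.001], [0.988, -0.156, 0.001], [0.001, 0.001, -1.0]]
ft_force: [-1.3, -1.4, 3.9]
finger_gap: 0.124
grip_force: 50.0
```

Emit:
{"method": "play_rows", "body": {
  "xyz": [
    [0,0,0],
    [0,0,0],
    [0,0,0.02],
    [0,0,0.03],
    [0,0,0.04],
    [0,0,0.04],
    [0,0,0.02],
    [0,0,0]
  ],
  "rotation": [
    [0,0,0],
    [0,0,0],
    [0,0,0],
    [0,0,0],
    [0,0,0],
    [0,0,0],
    [0,0,0],
    [0,0,0]
  ],
  "hand": [1,1,1,1,1,1,1,1]
}}

```text
time_s: 35.2
position: [0.5103, 0.3932, 0.175]
tool_rot: [[0.156, 0.988, 0.002], [0.988, -0.156, 0.001], [0.001, 0.002, -1.0]]
ft_force: [-0.0, 0.4, -7.5]
finger_gap: 0.127
grip_force: 50.0
```

```bash
python3 - <<'E'
from h import *
import pickle
np.set_printoptions(precision=4,suppress=True)
pickle.dump(bot.camera_info('wrist'),open('c14.pkl','wb'))
im=snap('wrist','w14.png')
o=bot.get_obs();print(o['position'],o['tool_rot'],o['ft_force'],o['ft_torque'],o['finger_gap']*92)
E
```

```text
[0.5097 0.3923 0.1733] [[ 0.1563  0.9877 -0.0003]
 [ 0.9877 -0.1563 -0.0009]
 [-0.0009 -0.0001 -1.    ]] [-0.0748 -1.387  -7.716 ] [-0.0418 -0.0678  0.0241] 11.471235025182102
```

View pics/w14.png

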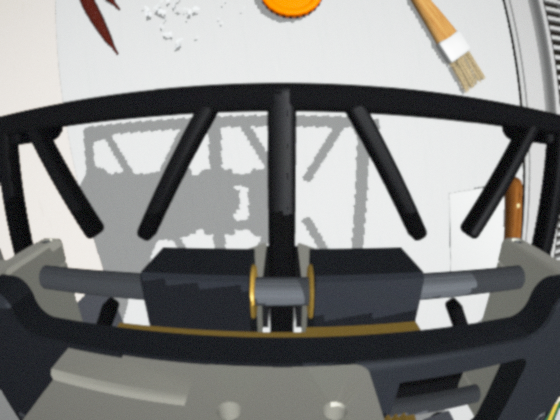

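The grate hangs level in the grip, with its bars horizontal and the middle bar at column 281. Carrying it over the hob: shift (+60, −529) mm and turn +15.9°.

Emit:
{"method": "play_rows", "body": {
  "xyz": [
    [0.003,-0.025,0],
    [0.006,-0.045,0],
    [0.006,-0.052,0],
    [0.006,-0.055,0],
    [0.007,-0.055,0],
    [0.007,-0.055,0],
    [0.007,-0.055,0],
    [0.006,-0.055,0]
  ],
  "rotation": [
    [0,0,2],
    [0,0,2],
    [0,0,2],
    [0,0,2],
    [0,0,2],
    [0,0,2],
    [0,0,2],
    [0,0,1.9]
  ],
  "hand": [1,1,1,1,1,1,1,1]
}}

```text
time_s: 36.25
position: [0.5564, -0.0063, 0.1719]
tool_rot: [[-0.121, 0.993, -0.003], [0.993, 0.121, 0.0], [0.001, -0.003, -1.0]]
ft_force: [1.1, -0.1, -6.2]
finger_gap: 0.124
grip_force: 50.0
```

Emit:
{"method": "play_rows", "body": {
  "xyz": [
    [0.006,-0.05,0],
    [0.005,-0.045,0],
    [0.002,-0.027,0],
    [0,-0.01,0],
    [0,0,0],
    [0,0,0]
  ],
  "rotation": [
    [0,0,0],
    [0,0,0],
    [0,0,0],
    [0,0,0],
    [0,0,0],
    [0,0,0]
  ],
  "hand": [1,1,1,1,1,1]
}}

```text
time_s: 37.0
position: [0.5706, -0.1336, 0.1737]
tool_rot: [[-0.123, 0.992, -0.0], [0.992, 0.123, 0.001], [0.001, -0.0, -1.0]]
ft_force: [0.1, 0.4, -5.9]
finger_gap: 0.123
grip_force: 50.0
```

```bash
python3 - <<'E'
from h import *
np.set_printoptions(precision=4,suppress=True)
o=bot.get_obs();R=o['tool_rot'];print(o['position'],R,np.degrees(np.arctan2(R[1,1],R[0,1])),o['ft_force'],o['joint_positions'])
E
```

```text
[ 0.5706 -0.1336  0.1737] [[-0.1233  0.9924 -0.0005]
 [ 0.9924  0.1233  0.0014]
 [ 0.0015 -0.0003 -1.    ]] 7.081244960065224 [ 0.117   0.3714 -5.9284] [ 51.3404  34.8771 -55.9277 100.4623  32.2253  62.3573  -8.3916]
```

Emit:
{"method": "play_rows", "body": {
  "xyz": [
    [0,-0.002,-0.03],
    [0,0,-0.04],
    [0,0,-0.012],
    [0,0,0],
    [0,0,0]
  ],
  "rotation": [
    [0,0,0],
    [0,0,0],
    [0,0,0],
    [0,0,0],
    [0,0,0]
  ],
  "hand": [1,1,1,1,1]
}}

```text
time_s: 37.62
position: [0.5724, -0.1375, 0.0936]
tool_rot: [[-0.121, 0.993, 0.003], [0.993, 0.121, -0.0], [-0.0, 0.003, -1.0]]
ft_force: [-0.3, 0.3, -6.0]
finger_gap: 0.124
grip_force: 50.0
```

```bash
cat > g.py <<'E'
from h import *
L,W=.160,.088
s=np.linspace(-1,1,60)
def pts(e,m,L=L,W=W):
    a=[np.c_[s*(L-.02),0*s+W+e],np.c_[s*(L-.02),0*s-W-e],np.c_[0*s+L+e,s*(W-.02)],np.c_[0*s-L-e,s*(W-.02)]]
    return np.vstack(a+([np.c_[0*s+m,s*.03],np.c_[0*s-m,s*.03]] if m else []))
def gfit(cam,im,c,x0,z):
    g=cv2.GaussianBlur(cv2.cvtColor(im,cv2.COLOR_RGB2GRAY),(0,0),.7).astype(np.float32)
    def val(q,P):
        a=q[2]; R=np.array([[np.cos(a),-np.sin(a)],[np.sin(a),np.cos(a)]]); w=P@R.T+q[:2]
        p=np.array([proj(cam,[*t,z],c) for t in w],np.float32); return cv2.remap(g,p[:,:1],p[:,1:],cv2.INTER_LINEAR)
    A,B=pts(-.003,None),pts(.004,None)
    f=lambda q:float(np.mean(val(q,A)-val(q,B))); best=None
    for dx in(-.006,0,.006):
      for dy in(-.006,0,.006):
        b=[x0[0]+dx,x0[1]+dy,x0[2]]
        r=minimize(f,b,method='Nelder-Mead',options=dict(xatol=1e-4,fatol=.01,initial_simplex=[b,[b[0]+.006,b[1],b[2]],[b[0],b[1]+.006,b[2]],[b[0],b[1],b[2]+.03]]))
        if best is None or r.fun<best.fun: best=r
    return best.x[:2],np.degrees(best.x[2]),best.fun
E
python3 - <<'E'
from g import *
np.set_printoptions(precision=4,suppress=True)
o=bot.get_obs();p=o['position'];print(p,o['ft_force'])
for cam in('top','scene'):
    im=snap(cam,cam+'2.png'); print(cam,gfit(cam,im,bot.camera_info(cam),[.570,-.137,np.radians(7)],p[2]+.0253))
E
```

```text
[ 0.5724 -0.1375  0.0936] [-0.2685  0.2698 -5.9912]
top (array([ 0.5701, -0.1369]), np.float64(6.977045921878086), np.float64(-57.35560607910156))
scene (array([ 0.5599, -0.1444]), np.float64(6.92677604152526), np.float64(-61.38410186767578))
```

The top view puts the held grate at (0.5701, −0.1369) and 7.0°, within 1 mm of the hob's centre and axis. Lowering it.

Emit:
{"method": "play_rows", "body": {
  "xyz": [
    [0,0,-0.008],
    [0,0,-0.005],
    [0,0,-0.003],
    [0,0,0],
    [0,0,0]
  ],
  "rotation": [
    [0,0,0],
    [0,0,0],
    [0,0,0],
    [0,0,0],
    [0,0,0]
  ],
  "hand": [1,1,1,1,1]
}}

```text
time_s: 38.35
position: [0.571, -0.138, 0.076]
tool_rot: [[-0.12, 0.993, 0.0], [0.993, 0.12, 0.0], [0.0, 0.0, -1.0]]
ft_force: [0.5, -0.0, -6.4]
finger_gap: 0.127
grip_force: 50.0
```

Emit:
{"method": "play_rows", "body": {
  "xyz": [
    [0,0,-0.0015],
    [0,0,-0.001],
    [0,0,0]
  ],
  "rotation": [
    [0,0,0],
    [0,0,0],
    [0,0,0]
  ],
  "hand": [1,1,1]
}}

```text
time_s: 38.72
position: [0.5712, -0.1381, 0.0746]
tool_rot: [[-0.12, 0.993, 0.001], [0.993, 0.12, -0.001], [-0.001, 0.0, -1.0]]
ft_force: [-3.9, 0.9, 5.1]
finger_gap: 0.125
grip_force: 50.0
```

Contact on the tray: the force swung from −6 to +5 N. Releasing to a small opening and lifting straight up.

Emit:
{"method": "play_rows", "body": {
  "xyz": [
    [0,0,0],
    [0,0,0],
    [0,0,0],
    [0,0,0.01],
    [0,0,0.03],
    [0,0,0.05],
    [0,0,0.06],
    [0,0,0.05]
  ],
  "rotation": [
    [0,0,0],
    [0,0,0],
    [0,0,0],
    [0,0,0],
    [0,0,0],
    [0,0,0],
    [0,0,0],
    [0,0,0]
  ],
  "hand": [0.65,0.65,0.65,0.65,0.65,0.65,0.65,0.65]
}}

```text
time_s: 39.72
position: [0.5712, -0.1377, 0.2765]
tool_rot: [[-0.121, 0.993, 0.002], [0.993, 0.121, -0.0], [-0.0, 0.002, -1.0]]
ft_force: [1.4, -0.1, -0.4]
finger_gap: 0.348
grip_force: 0.0
```

Emit:
{"method": "play_rows", "body": {
  "xyz": [
    [0,-0.05,0.02],
    [0,-0.05,0.02],
    [0,-0.04,0.02],
    [0,-0.02,0],
    [0,0,0]
  ],
  "rotation": [
    [0,0,0],
    [0,0,0],
    [0,0,0],
    [0,0,0],
    [0,0,0]
  ],
  "hand": [0.65,0.65,0.65,0.65,0.65]
}}

```text
time_s: 40.35
position: [0.5703, -0.2988, 0.3324]
tool_rot: [[-0.118, 0.993, -0.001], [0.993, 0.118, 0.001], [0.001, -0.001, -1.0]]
ft_force: [0.0, 0.9, 0.1]
finger_gap: 0.349
grip_force: 0.0
```

```bash
python3 - <<'E'
from g import *
np.set_printoptions(precision=4,suppress=True)
o=bot.get_obs();p=o['position'];print(p,o['ft_force'])
for cam in('top','scene','wrist'):
    c=bot.camera_info(cam);im=snap(cam,cam+'3.png')
    for z in(.096,.1,.104): print(cam,z,gfit(cam,im,c,[.570,-.137,np.radians(7)],z))
    for n,x0,R in(('s',[.65,-.127],.02),('l',[.492,-.147],.029)): print(n,fit(cam,im,c,x0,.0805,R,-1,.006))
E
```

```text
[ 0.5703 -0.2988  0.3324] [0.0426 0.8617 0.1245]
top 0.096 (array([ 0.5704, -0.1384]), np.float64(6.90430531809762), np.float64(-53.59376525878906))
top 0.1 (array([ 0.5699, -0.1372]), np.float64(6.916249136634378), np.float64(-52.60102462768555))
top 0.104 (array([ 0.5693, -0.1359]), np.float64(7.019967557808087), np.float64(-50.9636344909668))
s (array([ 0.6493, -0.1266]), np.float64(47.48658752441406))
l (array([ 0.4923, -0.1474]), np.float64(48.43660354614258))
scene 0.096 (array([ 0.5651, -0.1402]), np.float64(7.023530443598711), np.float64(-73.78257751464844))
scene 0.1 (array([ 0.5602, -0.144 ]), np.float64(6.907795953793834), np.float64(-79.663330078125))
scene 0.104 (array([ 0.5549, -0.1479]), np.float64(6.866232928350193), np.float64(-82.87699127197266))
s (array([ 0.6433, -0.1314]), np.float64(56.93088150024414))
l (array([ 0.4866, -0.1539]), np.float64(70.11563873291016))
wrist 0.096 (array([ 0.5706, -0.1364]), np.float64(7.03648371448255), np.float64(-106.41015625))
wrist 0.1 (array([ 0.5703, -0.1366]), np.float64(7.044056009438633), np.float64(-92.93811798095703))
wrist 0.104 (array([ 0.5669, -0.1369]), np.float64(6.9262085055937), np.float64(-77.88727569580078))
s (array([ 0.6499, -0.1272]), np.float64(115.87109375))
l (array([ 0.495 , -0.1479]), np.float64(99.98418426513672))
```

```bash
python3 -c "
from workcell import bot
print(bot.hand_in())"
```

```text
the job is handed in; nothing more can be done
None
```

I put the hob back together and handed it in at about 41 s: both spreaders and caps are seated on their bases, and the grate measures within about 1 mm of the tray's centre and 0.2° of its axis. The hand-in gave no verdict, and I checked the final grate position by measurement only, with no views left.

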